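# Change the bayonet desiccant cartridge of the purge-gas dryer

### The arm

A 6-joint arm with a two-finger parallel gripper is mounted at the origin on a cart in front of the work surface, level with it; the furniture and walls round the work are solid. World frame = base frame: x ahead of the robot, y to its left, z up, the work surface at z = 0. Lengths are in m, angles in rad, forces in N, time in s.
With the tool pointing down it reaches from about 0.275 to 0.75 m from the base axis. Payload 10.2 kg.
Tool frame: the origin (TCP) lies between the finger pads, 19 mm behind the fingertips; this is the grasp point; z points along the fingers, y is the line along which they close (so a half turn about z gives the same grasp; the last joint's range is limited). The gripper opens to 88 mm and grips with 3 to 60 N. Pads are 18 mm wide; open, the fingers measure 123 mm over their backs; the gripper's body (75 mm by 187 mm) begins 45 mm behind the grasp point.
Start: joints at [0.954, 0.313, 1.498, -0, 1.331, -0.223], TCP at [0.201, 0.485, 0.257] pointing down, gripper open.
Joint ranges: [-2.94, 2.94], [-0.97, 2.17], [0.19, 2.56], [-1.23, 4.37], [0.02, 3.11], [-2.88, 2.88]. Speed limits (rad/s): [2.39, 2.39, 3.01, 3.14, 3.14, 3.14].

### API

Orientations are given as a unit quaternion [x, y, z, w].
In Python, from station import ctrl gives the robot as it stands.
- The arm moves only by the shell command python3 -m pendant 'ROWS'. ROWS is JSON, a list of rows, each a list of 7 numbers: the shift along the world's x, y, z in units of 0.15 m (1.0 is 0.15 m), then the turn, a rotation vector about the world's x, y, z in units of pi/2 rad (1.0 is pi/2 rad), then the opening, from -1 (shut) to 1 (fully open). In form: [[x, y, z, rx, ry, rz, grip], ...]. A call has 1 to 10 rows; each row shifts and turns the commanded pose from where the row before left it; what a row does not reach is not made up. A row lasts 1/8 s, in which the tool goes at most 62.5 mm and 10.7 degrees, less where a joint would pass 70% of its speed; a pose out of reach is approached as far as the arm can. A call with a number of a shift or a turn outside -1 to 1 is refused whole. A call with a gripper value outside its range is refused whole. The fingers move at their own pace and stop on an object; the grip force is fixed at half the most. Time passes only in rows, so rows that do not move let the fingers close. It gives the time, the measured TCP pose, the force, the opening and the grip force at its end, in the units of the state.
- ctrl.get_obs(): the state, without advancing time (a new reading comes with each control period).
- ctrl.camera(name): name is "scene" or "side" or "wrist"; returns the picture (480x640x3 uint8, blue, green, red); there is no depth.
- ctrl.get_calibration(name): a dict with "fx", "fy", "cx", "cy" (pixels), "D" ([k1, k2, p1, p2, k3] as OpenCV has them; the pictures are not rectified), "rvec" (rotation vector, rad) and "tvec" (3), from world to camera coordinates, as OpenCV has them. Camera axes: x right, y down, z forward; pixel columns grow to the right and rows downward; lengths in m; the calibration is good to about 2 mm. A picture is of the moment at which its call begins: read the wrist's pose just before it. get_calibration takes no time and is no camera call; for the wrist camera it gives the pose at the moment of the call.
- ctrl.job_done(): hands the job in; it is judged then, once.
The state is a dict: "clock": time; "q": joint angles; "dq": joint speeds; "joint_torque": joint torques, N m; "position": TCP position; "eef_rot": TCP orientation; "wrist_force": force on the tool from outside, world axes, zero at the start; "ft_torque": the same for the moment, N m; "gripper_width": finger opening in m; "gripper_force": force on a finger pad.
Only numpy, scipy, OpenCV 4.12 (cv2) and the standard library are available. Lean on these libraries where they do the work, as an engineer would, in place of code of your own. Each camera call takes 0.05 s, during which the arm holds its last target. There are 200 camera calls.

### The job

Take the spent orange cartridge out of the grey dryer housing (push it down against its spring, turn it anticlockwise as far as it goes, lift it out) and stand it upright in the yellow tray. Then fit the fresh green cartridge: lugs into the slots at the white marks, push down against the spring, turn it clockwise to the stop at the red marks and let it spring up into its lock, so that it is clicked home. Leave the blue reserve cartridge, the brown bottle and the timer where they are.

Things in the scene. Friction and masses are not known exactly. Their poses are not given: they have to be found in the camera images.
- housing: Dryer housing fixed to the bench: aluminium plate 90x90x8 mm, on it an upright grey cylinder of radius 36 mm, open at the top. Origin: centre of the underside, on the bench; z up along the bore. Locked cartridge: its x along the housing's x (red marks on the rim), origin 41 mm above the bench. To unlock: push it down 6 to 7 mm, turn 75 degrees (1.309 rad) anticlockwise, lift.
- mouth (a point): Centre of the mouth, 75 mm above the bench, axes as the housing's. Ring with bore of radius 19 mm; two lug slots, 13 mm wide, half a turn apart, out to radius 27 mm, at the white rim marks, 75 degrees (1.309 rad) anticlockwise from above of the housing's x axis. A cartridge goes in with its x axis at +1.309 rad to the housing's x (plus pi: the same), within 0.1 rad.
- lock (a point): Lock pocket at a red mark, on the rim, 23 mm from the bore's axis along the housing's x (the other is half a turn away). Inserted and pushed down until its origin is below 37 mm (34.5 mm is good; hard stop at 32 mm, flange on rim) a cartridge turns 75 degrees clockwise to the stop here. Let go, the spring lifts it 4 mm into the pockets: origin at 41 mm, flange 9 mm above the rim, no longer turns.
- plunger (a joint): Sprung plunger in the housing, m, grows downwards: -0.008 free (empty; a cartridge's foot meets it with its origin 49 mm above the bench), 0 with a cartridge locked, +0.004 where the lugs just pass under the ring, +0.009 at the hard stop. It pushes up with about 4 N when free, 10 N at 0, 14 N at +0.006.
- spent: Orange (spent) cartridge, locked in the housing at the start. All three are alike but for colour: 82 mm tall, 70 to 120 g, origin at the centre of the flat foot, z up. Barrel of radius 17 mm up to z = 43 mm, foot chamfered to 15; black flange of radius 28 mm, z 43 to 50; coloured collar of radius 20 mm, z 50 to 56. Grip and lugs: see spent_grip. Half a turn makes no difference.
- spent_grip (a point): On the spent cartridge's axis, 69 mm above its foot, in the middle of its wing grip: a bar 44 mm long (cartridge x), 14 mm thick (y), z 56 to 82 mm, to be pinched from above across the 14 mm, the TCP about 80 mm above the foot. Two steel lugs on the barrel lie under the bar's ends, at +x and -x: 9 mm wide, out to radius 25 mm, z 22 to 28 mm.
- fresh: Green (fresh) cartridge, same shape, size, origin and axes as the spent one (spent, spent_grip): wing grip and lugs along its x. It stands on the bench between the housing and the tray, its x within 0.7 rad of the world's x axis.
- reserve: Blue (reserve) cartridge of the same shape, standing near the fresh one; the two may have changed places. To be left alone.
- tray: Fixed yellow plastic tray, 160 mm (x) by 120 mm (y), rim 20 mm high, walls and floor 5 mm thick (inner floor 5 mm above the bench). Origin: centre of its underside, on the bench. To the robot's left.
- acid_bottle: Brown bottle with black cap, 64 mm in diameter, 126 mm tall, standing behind and to the right of the housing; origin: centre of its foot. To be left alone. To its right stands the tall analyser (x over 0.57 m, y under -0.22 m), between it and the tool's start: go round its front.
- timer: White lab timer with coloured keys, 66x62x21 mm, on the bench in front of the housing; origin: centre of its underside. To be left alone.
Not all that is in view belongs to the job. Leave any turquoise look-alike of the spent alone.

How it is judged:
By the outcome, as a careful person would: the job done as asked, in the order asked, and still so for the second after the job is handed in, with the robot touching nothing.
It also fails if it takes over 61 s, if anything falls off the work surface, if the arm or the gripper's body presses on something with over 40 N, if the wrist force passes 120 N, or if a joint passes its speed limit or range.

## Working session

There is one attempt and no reset: what is moved stays moved. The work goes in short steps, Python scripts to look and compute and a shell command to move; the robot and the scene stay as the last step left them, time stands still between calls to the robot, and variables do not carry over. Pictures are saved under pics/ and viewed, at most 10 in all, crops included, and the job is handed in when it is done.

```bash
mkdir -p pics; ls; python3 - <<'E'
from station import ctrl
import cv2
o=ctrl.get_obs(); print(o)
for n in("scene","side"):
    im=ctrl.camera(n); cv2.imwrite(f"pics/{n}0.png",im); print(n,ctrl.get_calibration(n))
E
```

```text
pics
{'clock': 0.0, 'q': array([ 9.53612643e-01,  3.13460889e-01,  1.49843065e+00, -2.70701134e-05,
        1.33099948e+00, -2.23383341e-01]), 'dq': array([ 0.00215712,  0.00083327, -0.00064089, -0.00059463, -0.00037549,
        0.0001668 ]), 'joint_torque': array([-8.74238995e-04, -4.02220809e+01, -2.52263850e+01,  6.93620997e-02,
        3.52987123e-02, -4.14701515e-05]), 'position': array([0.20131973, 0.48462557, 0.2568579 ]), 'eef_rot': array([ 1.95627140e-01,  9.80678133e-01, -5.98050176e-04, -2.52877430e-04]), 'wrist_force': array([-0.39416444,  0.31253612, -0.36060705]), 'ft_torque': array([ 0.00467163, -0.00273243, -0.02359339]), 'gripper_force': 0.0, 'gripper_width': 0.08814526341266861}
scene {'fx': 560.9940450358669, 'fy': 560.9940450358669, 'cx': 322.9253783062664, 'cy': 243.95746359860922, 'D': array([-0.11198068,  0.        ,  0.        ,  0.        ,  0.        ]), 'rvec': array([ 2.35318229, -0.69483185,  0.23602068]), 'tvec': array([-0.42780546,  0.38509737,  1.08585064])}
side {'fx': 473.55892814196625, 'fy': 473.55892814196625, 'cx': 320.6622812702216, 'cy': 239.85351933210208, 'D': array([-0.09245908,  0.        ,  0.        ,  0.        ,  0.        ]), 'rvec': array([ 2.17706763, -0.67431696,  0.30518176]), 'tvec': array([-0.40696385,  0.36768617,  0.64753045])}
```

View pics/scene0.png

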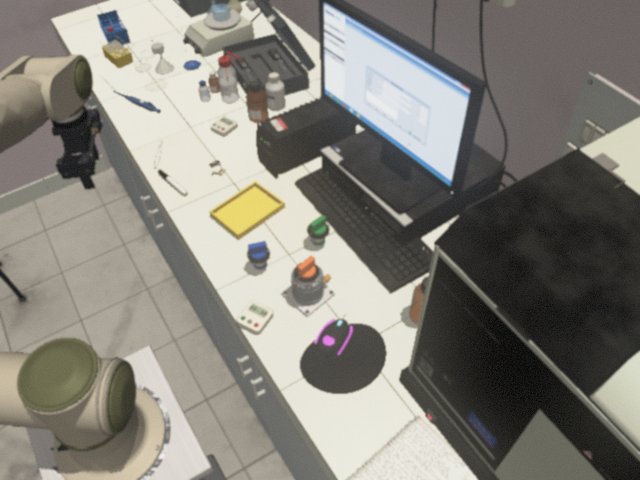

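View pics/side0.png

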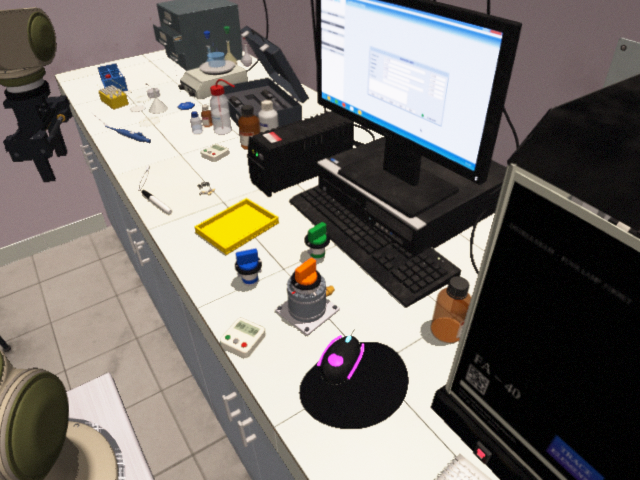

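Scene: orange wing in the housing at (308,270), green cartridge at (318,228), blue at (258,252), tray centre (248,210), timer (255,317), bottle (418,300). Side: orange (306,272), green (317,237), blue (248,262), tray (237,225), timer (243,337). Next I triangulate these and make one enlarged crop to confirm them.

```bash
cat > h.py <<'E'
import numpy as np, cv2
from station import ctrl
def KD(c): return np.array([[c['fx'],0,c['cx']],[0,c['fy'],c['cy']],[0,0,1.]]),np.array(c['D'])
def plane(c,uv,z):
    K,D=KD(c);R=cv2.Rodrigues(c['rvec'])[0]
    p=cv2.undistortPoints(np.array(uv,float).reshape(-1,1,2),K,D).reshape(-1,2)
    d=np.c_[p,np.ones(len(p))]@R; o=-R.T@c['tvec']
    return o+d*((z-o[2])/d[:,2])[:,None]
def proj(c,X):
    K,D=KD(c);return cv2.projectPoints(np.array(X,float).reshape(-1,3),c['rvec'],c['tvec'],K,D)[0].reshape(-1,2)
HUE={'orange':(5,18),'green':(45,85),'blue':(105,128),'yellow':(24,34)}
def mask(im,col,s=130,v=60):
    h=cv2.cvtColor(im,cv2.COLOR_BGR2HSV);a,b=HUE[col]
    return cv2.inRange(h,(a,s,v),(b,255,255))
E
python3 - <<'E'
from h import *
rough={'scene':{'orange':(307,268),'green':(318,227),'blue':(258,250),'yellow':(248,210)},'side':{'orange':(306,272),'green':(317,237),'blue':(248,262),'yellow':(237,225)}}
for n in rough:
    im=cv2.imread(f'pics/{n}0.png');c=ctrl.get_calibration(n)
    for k,(u,v) in rough[n].items():
        m=mask(im,k);w=45 if k=='yellow' else 22
        z=np.zeros_like(m);z[v-w:v+w,u-w:u+w]=m[v-w:v+w,u-w:u+w]
        ys,xs=np.nonzero(z)
        h={'yellow':.01,'orange':.107}.get(k,.066)
        P=plane(c,np.c_[xs,ys],h)[:,:2]
        r=cv2.minAreaRect(P.astype(np.float32)*1000)
        print(n,k,len(xs),P.mean(0).round(3),np.round(r[0]),np.round(r[1]),round(r[2],1))
    print(n,'timer',plane(c,[(255,317) if n=='scene' else (243,337)],.02).round(3),'bottle',plane(c,[(418,320) if n=='scene' else (447,335)],.02).round(3))
im=cv2.imread('pics/side0.png')[190:340,200:400]
cv2.imwrite('pics/crop1.png',cv2.resize(im,None,fx=4,fy=4,interpolation=cv2.INTER_CUBIC))
E
```

```text
scene orange 188 [0.518 0.075] [516.  78.] [52. 36.] 67.8Traceback (most recent call last):
  File "<stdin>", line 10, in <module>
  File "h.py", line 6, in plane
    p=cv2.undistortPoints(np.array(uv,float).reshape(-1,1,2),K,D).reshape(-1,2)
      ~~~~~~~~~~~~~~~~~~~^^^^^^^^^^^^^^^^^^^^^^^^^^^^^^^^^^^^^^^^
cv2.error: OpenCV(4.12.0) /io/opencv/modules/calib3d/src/undistort.dispatch.cpp:347: error: (-215:Assertion failed) CV_IS_MAT(_src) && CV_IS_MAT(_dst) && (_src->rows == 1 || _src->cols == 1) && (_dst->rows == 1 || _dst->cols == 1) && _src->cols + _src->rows - 1 == _dst->rows + _dst->cols - 1 && (CV_MAT_TYPE(_src->type) == CV_32FC2 || CV_MAT_TYPE(_src->type) == CV_64FC2) && (CV_MAT_TYPE(_dst->type) == CV_32FC2 || CV_MAT_TYPE(_dst->type) == CV_64FC2) in function 'cvUndistortPointsInternal'
```

```bash
sed -i 's/s=130,v=60/s=100,v=25/; s/(105,128)/(100,132)/; s/(45,85)/(40,90)/' h.py
python3 - <<'E'
from h import *
rough={'scene':{'orange':(307,268),'green':(318,227),'blue':(258,250),'yellow':(248,210)},'side':{'orange':(306,272),'green':(317,237),'blue':(248,262),'yellow':(237,225)}}
for n in rough:
    im=cv2.imread(f'pics/{n}0.png');c=ctrl.get_calibration(n)
    for k,(u,v) in rough[n].items():
        m=mask(im,k);w=45 if k=='yellow' else 22
        z=np.zeros_like(m);z[v-w:v+w,u-w:u+w]=m[v-w:v+w,u-w:u+w]
        ys,xs=np.nonzero(z)
        if len(xs)==0: print(n,k,'none',cv2.cvtColor(im,cv2.COLOR_BGR2HSV)[v,u-4:u+5:2]);continue
        h={'yellow':.01,'orange':.107}.get(k,.066)
        P=plane(c,np.c_[xs,ys],h)[:,:2]
        r=cv2.minAreaRect(P.astype(np.float32)*1000)
        print(n,k,len(xs),P.mean(0).round(3),np.round(r[0]),np.round(r[1]),round(r[2],1))
    print(n,'timer',plane(c,[(255,317) if n=='scene' else (243,337)],.02).round(3),'bottle',plane(c,[(418,320) if n=='scene' else (447,335)],.02).round(3))
im=cv2.imread('pics/side0.png')[190:340,200:400]
cv2.imwrite('pics/crop1.png',cv2.resize(im,None,fx=4,fy=4,interpolation=cv2.INTER_CUBIC))
c=ctrl.get_calibration('wrist');R=cv2.Rodrigues(c['rvec'])[0];print('wristcam pos',-R.T@c['tvec'],R[2],R[0],c['fx'])
E
```

```text
scene orange 311 [0.518 0.071] [518.  61.] [49. 76.] 2.1
scene green 25 [0.628 0.198] [632. 198.] [31. 37.] 0.5
scene blue 99 [0.462 0.211] [460. 212.] [43. 35.] 61.3
scene yellow 1564 [0.52  0.394] [524. 400.] [164. 121.] 13.1
scene timer [[0.38  0.079 0.02 ]] bottle [[ 0.678 -0.125  0.02 ]]
side orange 522 [0.514 0.075] [511.  66.] [98. 50.] 71.4
side green 391 [0.617 0.194] [610. 186.] [115.  42.] 57.1
side blue 458 [0.457 0.205] [453. 194.] [99. 42.] 67.8
side yellow 1950 [0.52 0.4 ] [523. 401.] [170. 137.] 12.6
side timer [[0.376 0.078 0.02 ]] bottle [[ 0.681 -0.128  0.02 ]]
wristcam pos [0.12357179 0.51631285 0.38363309] [ 0.2994449  -0.12603286 -0.94575286] [ 0.38371295  0.92345109 -0.00156944] 430.5237140624832
```

View pics/crop1.png

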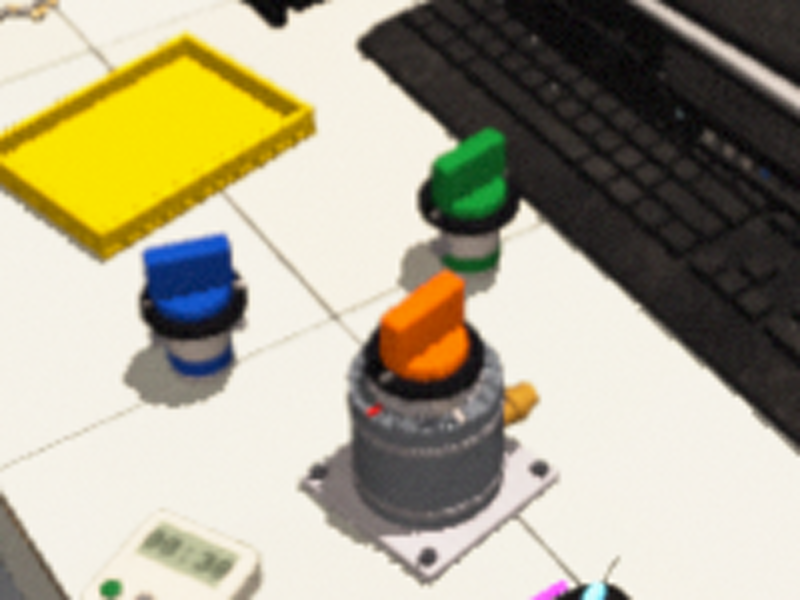

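Crop: orange wing in the housing at about (425,325), red mark at (375,410), green at (470,190), blue at (190,275). The candidates for the fresh cartridge are green at side (317,237) and blue at (248,262). Green is the one described: right colour, between housing and tray, and no turquoise twin nearby. I move the wrist camera over them.

```bash
python3 -m pendant '[[0.27,-0.28,0,0,0,0,1],[0.27,-0.28,0,0,0,0,1],[0.27,-0.28,0,0,0,0,1],[0.27,-0.28,0,0,0,0,1],[0.27,-0.28,0,0,0,0,1],[0.27,-0.28,0,0,0,0,1],[0.27,-0.28,0,0,0,0,1],[0.2,-0.28,0,0,0,0,1],[0,0,0,0,0,0,1],[0,0,0,0,0,0,1]]'
python3 - <<'E'
from h import *
c=ctrl.get_calibration('wrist');print(ctrl.get_obs()['position'])
im=ctrl.camera('wrist');cv2.imwrite('pics/w1.png',im);import pickle;pickle.dump(c,open('w1.pkl','wb'))
E
```

```text
clock: 1.35
position: [0.5145, 0.1492, 0.2571]
eef_rot: [0.196, 0.981, 0.0, -0.0]
wrist_force: [0.5, 0.2, 0.2]
gripper_width: 0.0882
gripper_force: 0.0
[0.51451974 0.14920519 0.25712559]
```

View pics/w1.png

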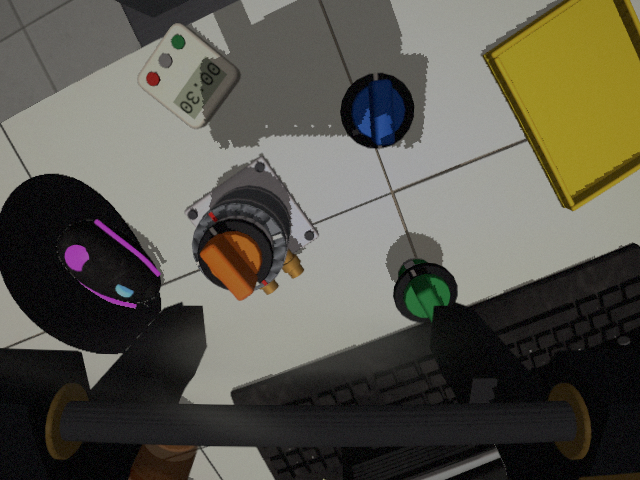

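Wrist view: orange wing from (215,245) to (245,290) with red marks at (212,215) and (263,283); green wing at (425,285), partly behind a finger; blue at (377,108). I fit the poses by silhouette.

```bash
cat >> h.py <<'E'
from scipy.optimize import minimize
t=np.linspace(0,2*np.pi,40,endpoint=False)
def cyl(r,z0,z1): return np.vstack([np.c_[r*np.cos(t),r*np.sin(t),0*t+z] for z in(z0,z1)])
BAR=np.array([(a,b,z) for a in(-.022,.022) for b in(-.007,.007) for z in(.056,.082)])
COL=cyl(.020,.050,.056)
def sil(c,p,z,S,org):
    M=np.zeros((480*2,640*2),np.uint8)
    C,s=np.cos(p[2]),np.sin(p[2]);R=np.array([[C,-s,0],[s,C,0],[0,0,1]])
    for X in(BAR,COL):
        q=proj(c,X@R.T+[p[0],p[1],z])*2
        cv2.fillConvexPoly(M,cv2.convexHull(np.round(q*16).astype(np.int32)),255,shift=4)
    return cv2.GaussianBlur(cv2.resize(M,(640,480),interpolation=cv2.INTER_AREA),(0,0),1.2).astype(float)/255
def fit(c,im,col,p0,z,win,ignore=None,**kw):
    m=mask(im,col,**kw);w=np.zeros_like(m);w[win[1]:win[3],win[0]:win[2]]=1
    if ignore is not None: w[ignore>0]=0
    m=cv2.GaussianBlur(m*w,(0,0),1.2).astype(float)/255
    best=None
    for y in np.arange(0,np.pi,np.pi/8):
        f=lambda p:(((sil(c,p,z,0,0)-m)**2)*w).sum()
        r=minimize(f,[p0[0],p0[1],y],method='Nelder-Mead',options=dict(initial_simplex=[[p0[0],p0[1],y],[p0[0]+.01,p0[1],y],[p0[0],p0[1]+.01,y],[p0[0],p0[1],y+.3]],xatol=1e-4,fatol=.05,maxiter=120))
        if best is None or r.fun<best.fun:best=r
    return best.x,best.fun,m.sum()
E
time python3 - <<'E'
from h import *
import pickle
im=cv2.imread('pics/w1.png');c=pickle.load(open('w1.pkl','rb'))
ig=np.zeros((480,640),np.uint8);ig[300:,432:]=1
print('orange',fit(c,im,'orange',(.515,.072),.041,(190,220,275,305)))
print('green',fit(c,im,'green',(.622,.196),0,(385,270,465,330),ig))
print('blue',fit(c,im,'blue',(.46,.208),0,(335,65,420,150)))
for n in('side','scene'):
    ims=cv2.imread(f'pics/{n}0.png');cs=ctrl.get_calibration(n)
    print(n,fit(cs,ims,'orange',(.515,.072),.041,(280,250,335,292)), fit(cs,ims,'green',(.622,.196),0,(300,212,340,252)))
# red marks at rim z=.075
print('red',plane(c,[(212,215)],.075),plane(c,[(263,283)],.075))
E
```

```text
orange (array([0.51674075, 0.08193667, 0.20188888]), np.float64(137.71552479815455), np.float64(3023.043137254902))
green (array([0.62311428, 0.20443354, 3.43297297]), np.float64(20.46099192618224), np.float64(1439.0156862745098))
blue (array([0.4641804 , 0.21735241, 2.87091193]), np.float64(31.772656670511346), np.float64(2618.988235294117))
side (array([0.51432233, 0.07956289, 3.45712514]), np.float64(11.25457900807382), np.float64(535.0392156862745)) (array([0.62083084, 0.2018567 , 0.29190476]), np.float64(1.2493348712033832), np.float64(356.0274509803922))
scene (array([0.51654454, 0.07796609, 0.41613825]), np.float64(23.396324490580547), np.float64(311.97254901960787)) (array([0.68929301, 0.27902627, 0.65707358]), np.float64(7.2443367935409455), np.float64(24.937254901960785))
red [[0.48483714 0.0750759  0.075     ]] [[0.54977458 0.08699765 0.075     ]]
real	0m8.869s
user	0m13.813s
sys	0m4.334s
```

```bash
python3 -m pendant '[[0.02,-0.04,0,0,0,-0.116,1],[0.02,-0.04,0,0,0,-0.116,1],[0.02,-0.04,0,0,0,-0.116,1],[0.02,-0.04,0,0,0,-0.116,1],[0.02,-0.04,0,0,0,-0.116,1],[0.02,-0.04,0,0,0,-0.116,1],[0.02,-0.04,0,0,0,-0.116,1],[0.02,-0.04,0,0,0,-0.116,1],[0.02,-0.04,0,0,0,-0.116,1],[0.02,-0.04,0,0,0,-0.116,1]]'
python3 -m pendant '[[0,0,-0.06,0,0,-0.116,1],[0,0,-0.06,0,0,-0.116,1],[0,0,-0.06,0,0,-0.116,1],[0,0,-0.06,0,0,-0.116,1],[0,0,0,0,0,0,1]]'
cat > look.py <<'E'
from h import *
import pickle,sys
n=sys.argv[1]
c=ctrl.get_calibration('wrist');o=ctrl.get_obs();im=ctrl.camera('wrist');cv2.imwrite(f'pics/{n}.png',im)
from scipy.spatial.transform import Rotation as Ro
M=Ro.from_quat(o['eef_rot']).as_matrix()
print(o['clock'],o['position'].round(4),'tooly',np.arctan2(M[1,1],M[0,1]).round(4),'toolz',M[:,2].round(3),'q',o['q'].round(2))
pickle.dump(c,open(n+'.pkl','wb'))
E
python3 look.py w2
```

```text
clock: 2.65
position: [0.5445, 0.09, 0.2576]
eef_rot: [0.896, 0.445, 0.0, -0.0]
wrist_force: [0.7, 0.6, 0.5]
gripper_width: 0.0879
gripper_force: 0.0
clock: 3.28
position: [0.5443, 0.09, 0.2211]
eef_rot: [0.995, 0.1, -0.001, -0.0]
wrist_force: [-0.3, -0.2, 0.7]
gripper_width: 0.0882
gripper_force: 0.0
3.275 [0.5443 0.09   0.2211] tooly -1.3706 toolz [-0.001  0.    -1.   ] q [-0.05  0.4   1.47  0.    1.27  1.32]
```

View pics/w2.png

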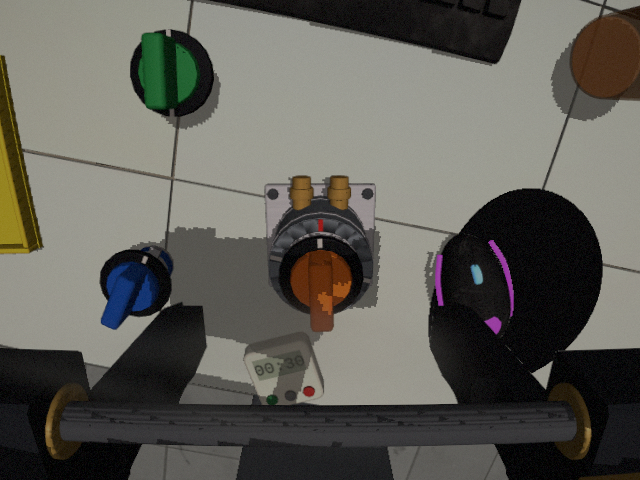

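Clear view: orange wing (320,285), red mark (320,225), white slot mark (272,262), green (165,72), blue (125,295), brass ports (320,190). Refit here.

```bash
python3 - <<'E'
from h import *
import pickle
im=cv2.imread('pics/w2.png');c=pickle.load(open('w2.pkl','rb'))
print('orange',fit(c,im,'orange',(.5165,.081),.041,(275,235,365,340)))
print('green',fit(c,im,'green',(.622,.203),0,(125,25,220,120)))
hs=cv2.cvtColor(im,cv2.COLOR_BGR2HSV);m=cv2.inRange(hs,(170,120,80),(180,255,255))|cv2.inRange(hs,(0,170,120),(4,255,255))
n,l,s,ce=cv2.connectedComponentsWithStats(m[200:260,290:350]);print(s,ce)
# red mark line and plate corners
rm=ce[1]+[290,200];print('red',plane(c,[rm],.075))
P=plane(c,[(266,184),(375,184)],.008);print('plate far edge corners',P,'edge dir',np.arctan2(*(P[0]-P[1])[1::-1])-np.pi/2)
print('tcp px',proj(c,[ctrl.get_obs()['position']]))
E
```

```text
orange (array([0.51764454, 0.08123594, 0.22510048]), np.float64(59.831172625913105), np.float64(3446.035294117647))
green (array([0.62306911, 0.20336135, 0.15678126]), np.float64(118.73811610918878), np.float64(3634.0980392156857))
[[   0    0   60   60 3551]
 [  28   19    5   12   49]] [[29.48859476 29.56603774]
 [30.32653061 24.71428571]]
red [[0.54804677 0.08770909 0.075     ]]
plate far edge corners [[0.55306449 0.13266663 0.008     ]
 [0.57040475 0.04722287 0.008     ]] edge dir 0.20022430980682326
tcp px [[315.04132154 356.40437534]]
```

```bash
python3 -m pendant '[[-0.09,-0.03,-0.05,0,0,0,0.2],[-0.09,-0.028,-0.1,0,0,0,0.0],[0,0,-0.15,0,0,0,0.0],[0,0,-0.15,0,0,0,0.0],[0,0,-0.12,0,0,0,0],[0,0,-0.097,0,0,0,0],[0,0,0,0,0,0,0]]'
python3 look.py w3
```

```text
clock: 4.2
position: [0.5177, 0.0804, 0.121]
eef_rot: [0.995, 0.099, -0.001, -0.0]
wrist_force: [-0.2, -0.6, -0.0]
gripper_width: 0.044
gripper_force: 0.0
4.2 [0.5177 0.0804 0.121 ] tooly -1.3721 toolz [-0.001  0.    -1.   ] q [-0.07  0.46  1.67  0.    1.01  1.3 ]
```

View pics/w3.png

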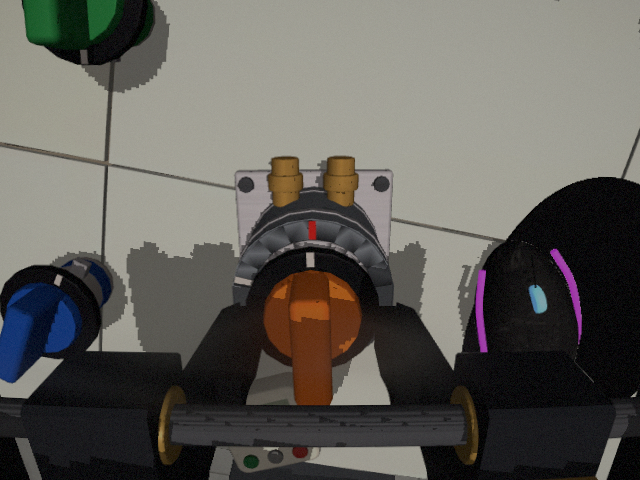

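The bar at (312,345) is centred between the fingers and aligned. Grip it.

```bash
python3 -m pendant '[[0,0.005,0,0,0,0.003,-1],[0,0,0,0,0,0,-1],[0,0,0,0,0,0,-1],[0,0,0,0,0,0,-1]]'
python3 -m pendant '[[0,0,-0.015,0,0,0,-1],[0,0,-0.015,0,0,0,-1],[0,0,-0.015,0,0,0,-1],[0,0,0,0,0,0,-1],[0,0,0,0,0,0,-1]]'
```

```text
clock: 4.75
position: [0.5181, 0.0813, 0.1218]
eef_rot: [0.995, 0.1, 0.0, -0.0]
wrist_force: [-0.2, 3.7, 2.7]
gripper_width: 0.0136
gripper_force: 29.8
clock: 5.38
position: [0.5185, 0.0813, 0.1159]
eef_rot: [0.995, 0.101, 0.001, -0.0]
wrist_force: [-2.8, 3.4, 13.0]
gripper_width: 0.014
gripper_force: 29.8
```

```bash
python3 -m pendant '[[-0.002,0,-0.006,0,0,0,-1],[0,0,0,0,0,0.1,-1],[0,0,0,0,0,0.11,-1],[0,0,0,0,0,0.11,-1],[0,0,0,0,0,0.11,-1],[0,0,0,0,0,0.11,-1],[0,0,0,0,0,0.11,-1],[0,0,0,0,0,0.11,-1],[0,0,0,0,0,0.075,-1],[0,0,0,0,0,0,-1]]'
python3 -c "
from h import *
o=ctrl.get_obs();print(o['ft_torque'],o['q'].round(2))"
```

```text
clock: 6.62
position: [0.5177, 0.0817, 0.1149]
eef_rot: [0.727, 0.687, 0.001, -0.0]
wrist_force: [-4.8, 6.7, 12.6]
gripper_width: 0.0137
gripper_force: 29.9
[ 1.18377583  0.89261733 -0.0695494 ] [-0.07  0.47  1.68  0.    1.   -0.01]
```

```bash
python3 -m pendant '[[0,0,0.03,0,0,0,-1],[0,0,0.04,0,0,0,-1],[0,0,0.06,0,0,0,-1],[0,0,0.1,0,0,0,-1],[0,0,0.15,0,0,0,-1],[0,0,0.15,0,0,0,-1],[0,0,0.15,0,0,0,-1]]'
```

```text
clock: 7.5
position: [0.5177, 0.0804, 0.2171]
eef_rot: [0.727, 0.686, -0.0, 0.001]
wrist_force: [0.6, -0.3, -1.6]
gripper_width: 0.0136
gripper_force: 29.9
```

```bash
python3 -m pendant '[[0,0.2,0,0,0,0,-1],[0,0.35,0,0,0,0,-1],[0,0.35,0,0,0,0,-1],[0,0.35,0,0,0,0,-1],[0,0.35,0,0,0,0,-1],[0,0.3,0,0,0,0,-1],[0,0.15,-0.1,0,0,0,-1],[0,0.05,-0.2,0,0,0,-1],[0,0,-0.2,0,0,0,-1],[0,0,-0.2,0,0,0,-1]]'
python3 -m pendant '[[0,0,-0.08,0,0,0,-1],[0,0,-0.04,0,0,0,-1],[0,0,-0.02,0,0,0,-1],[0,0,-0.015,0,0,0,-1],[0,0,0,0,0,0,-1]]'
```

```text
clock: 8.75
position: [0.518, 0.3956, 0.1103]
eef_rot: [0.727, 0.687, 0.0, 0.001]
wrist_force: [-0.5, -0.0, -1.0]
gripper_width: 0.0134
gripper_force: 29.9
clock: 9.38
position: [0.5178, 0.3959, 0.0879]
eef_rot: [0.727, 0.686, 0.0, 0.0]
wrist_force: [0.1, 0.2, -1.2]
gripper_width: 0.0138
gripper_force: 29.9
```

```bash
python3 -m pendant '[[0,0,-0.01,0,0,0,-1],[0,0,-0.005,0,0,0,-1],[0,0,0,0,0,0,-1]]'
```

```text
clock: 9.75
position: [0.5178, 0.396, 0.0858]
eef_rot: [0.727, 0.686, 0.0, 0.0]
wrist_force: [-1.1, 0.8, 3.7]
gripper_width: 0.0138
gripper_force: 29.9
```

```bash
python3 -m pendant '[[0,0,0,0,0,0,-0.3],[0,0,0,0,0,0,-0.3],[0,0,0,0,0,0,-0.3],[0,0,0.15,0,0,0,-0.3],[0,0,0.25,0,0,0,-0.3],[0,0,0.3,0,0,0,-0.3],[0,0,0.2,0,0,0,0],[0,0,0,0,0,0,0]]'
python3 look.py w4
python3 - <<'E'
from h import *
cs=[ctrl.get_calibration(n) for n in('scene','side')]
for k,a,b in[('monitor corner',(453,192),(487,192)),('riser L',(322,150),(319,160)),('riser R',(405,225),(413,240)),('kbd near',(390,288),(405,305))]:
    Ps=[];U=[]
    for c,uv in zip(cs,(a,b)):
        K,D=KD(c);R=cv2.Rodrigues(c['rvec'])[0];Ps.append(np.c_[R,c['tvec']]);U.append(cv2.undistortPoints(np.array([[uv]],float),K,D).reshape(2,1))
    X=cv2.triangulatePoints(Ps[0],Ps[1],U[0],U[1]);print(k,(X[:3]/X[3]).ravel().round(3))
im=cv2.imread('pics/w4.png')
cv2.imwrite('pics/w4s.png',im)
E
```

```text
clock: 10.75
position: [0.5183, 0.3962, 0.2224]
eef_rot: [0.727, 0.686, 0.002, 0.001]
wrist_force: [-0.1, 0.1, -0.5]
gripper_width: 0.0442
gripper_force: 0.0
10.75 [0.5183 0.3962 0.2224] tooly -0.0576 toolz [ 0.004  0.002 -1.   ] q [0.47 0.62 1.12 0.   1.39 0.53]
monitor corner [0.866 0.002 0.197]
riser L [0.748 0.379 0.116]
riser R [ 0.859  0.148 -0.029]
kbd near [ 0.706  0.007 -0.035]
```

View pics/w4.png

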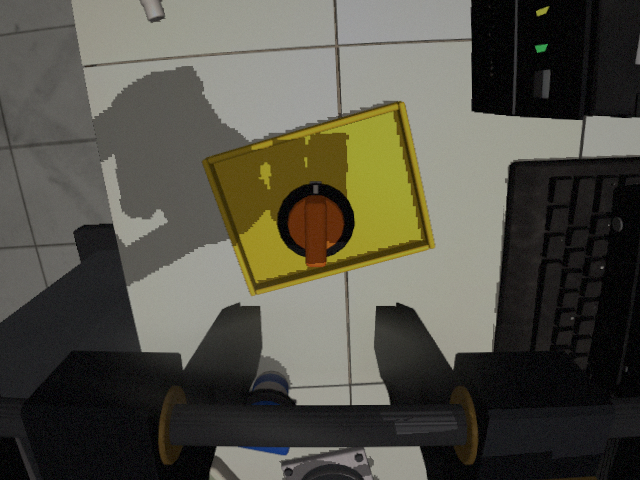

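Spent stands upright in the tray at (316,225). Now on to the green cartridge.

```bash
python3 -m pendant '[[0.098,-0.158,-0.02,0,0,-0.104,0],[0.098,-0.158,-0.02,0,0,-0.104,0],[0.098,-0.158,-0.02,0,0,-0.104,0],[0.098,-0.158,-0.02,0,0,-0.104,0],[0.098,-0.158,-0.02,0,0,-0.104,0],[0.098,-0.158,-0.02,0,0,-0.104,0],[0.098,-0.158,-0.02,0,0,-0.104,0],[0.098,-0.158,-0.02,0,0,-0.104,0],[0,0,0,0,0,0,0]]'
python3 look.py w5
python3 - <<'E'
from h import *
import pickle
im=cv2.imread('pics/w5.png');c=pickle.load(open('w5.pkl','rb'))
print('px',proj(c,[(.623,.2034,.082)]))
x=fit(c,im,'green',(.623,.2034),0,(220,150,430,400),s=80);print('green',x)
m=mask(im,'green',s=80);o=im.copy()
q=sil(c,x[0],0,0,0);cn,_=cv2.findContours((q>.5).astype(np.uint8),0,2);cv2.drawContours(o,cn,-1,(255,0,255),1);cv2.imwrite('pics/w5o.png',o)
E
```

```text
clock: 11.92
position: [0.6353, 0.2046, 0.1937]
eef_rot: [0.995, 0.102, -0.002, 0.0]
wrist_force: [-0.2, 0.3, -0.9]
gripper_width: 0.0441
gripper_force: 0.0
11.925 [0.6353 0.2046 0.1937] tooly -1.3668 toolz [-0.004 -0.001 -1.   ] q [ 0.14  0.68  1.09 -0.    1.37  1.5 ]
px [[313.46794953 265.83137719]]
green (array([0.62368812, 0.20418037, 0.15009619]), np.float64(59.72147635524799), np.float64(3246.0666666666666))
```

View pics/w5o.png

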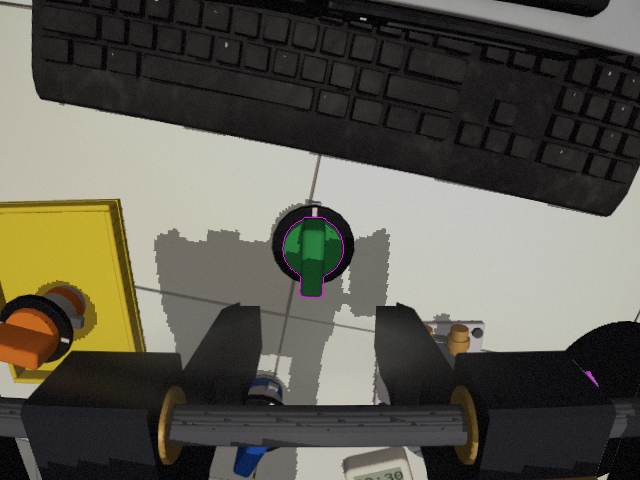

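Green wing at (312,260); the fitted outline matches it closely. Descend and grip.

```bash
python3 -m pendant '[[-0.04,0,-0.1,0,0,-0.02,0],[-0.037,0,-0.2,0,0,0,0],[0,0,-0.2,0,0,0,0],[0,0,-0.15,0,0,0,0],[0,0,-0.097,0,0,0,0],[0,0,0,0,0,0,0],[0,0,0,0,0,0,-1],[0,0,0,0,0,0,-1],[0,0,0,0,0,0,-1],[0,0,0,0,0,0,-1]]'
```

```text
clock: 13.22
position: [0.6239, 0.2063, 0.0846]
eef_rot: [0.996, 0.087, 0.0, -0.0]
wrist_force: [0.7, 0.3, 1.0]
gripper_width: 0.0136
gripper_force: 30.0
```

```bash
python3 -m pendant '[[0,0,0.1,0,0,0,-1],[0,0,0.2,0,0,0,-1],[0,0,0.25,0,0,0,-1],[0,0,0.2,0,0,0,-1]]'
python3 -m pendant '[[-0.089,-0.104,0,0,0,0.1066,-1],[-0.089,-0.104,0,0,0,0.1066,-1],[-0.089,-0.104,0,0,0,0.1066,-1],[-0.089,-0.104,0,0,0,0.1066,-1],[-0.089,-0.104,0,0,0,0.1066,-1],[-0.089,-0.104,0,0,0,0.1066,-1],[-0.089,-0.104,0,0,0,0.1066,-1],[-0.089,-0.104,0,0,0,0.1066,-1],[0,0,0,0,0,0,-1]]'
python3 look.py w6
python3 - <<'E'
from h import *
import pickle
im=cv2.imread('pics/w6.png');c=pickle.load(open('w6.pkl','rb'));z=ctrl.get_obs()['position'][2]-.0846
print(fit(c,im,'green',ctrl.get_obs()['position'][:2],z,(200,150,440,405),s=80))
E
```

```text
clock: 13.72
position: [0.6238, 0.2063, 0.1993]
eef_rot: [0.996, 0.087, 0.001, -0.0]
wrist_force: [-0.1, 0.2, -2.3]
gripper_width: 0.0136
gripper_force: 30.0
clock: 14.85
position: [0.5167, 0.081, 0.1977]
eef_rot: [0.728, 0.686, 0.0, 0.0]
wrist_force: [0.2, -0.3, -0.8]
gripper_width: 0.0136
gripper_force: 30.0
14.85 [0.5167 0.081  0.1977] tooly -0.0586 toolz [ 0.001 -0.    -1.   ] q [-0.07  0.36  1.59 -0.    1.19 -0.01]
(array([0.51739646, 0.07917789, 1.49596569]), np.float64(2241.7243214148402), np.float64(6443.729411764705))
```

View pics/w6.png

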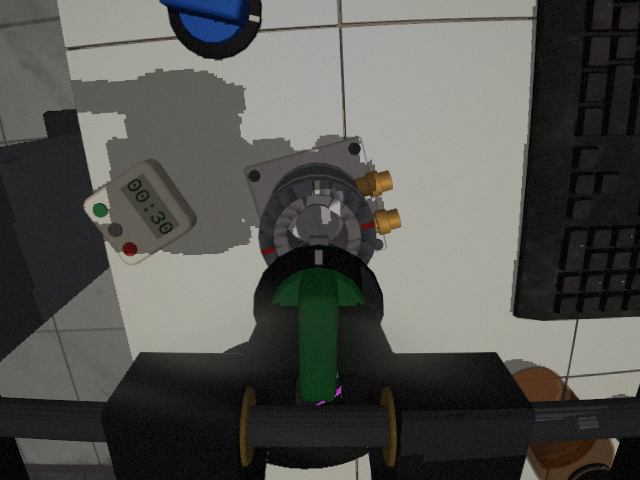

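Green is held over the empty mouth: red marks at (268,251) and (370,225), white mark at (318,186) in line with the wing.

```bash
python3 - <<'E'
from h import *
import pickle
im=cv2.imread('pics/w6.png');c=pickle.load(open('w6.pkl','rb'))
hs=cv2.cvtColor(im,cv2.COLOR_BGR2HSV);m=cv2.inRange(hs,(172,120,60),(180,255,255))|cv2.inRange(hs,(0,170,60),(5,255,255))
n,l,s,ce=cv2.connectedComponentsWithStats(m[200:270,250:385]);P=[]
for i in range(1,n):
    if s[i][4]>8: p=plane(c,[ce[i]+[250,200]],.075)[0];P.append(p);print(s[i],p.round(4))
P=np.array(P);print(P.mean(0),np.arctan2(*(P[-1]-P[0])[1::-1]))
# flange of held cartridge: front notch white mark and dark ellipse width
print('white mark',plane(c,[(318,186)],.075))
z=.1977-.0846
print('proj flange centre-front at TCP', proj(c,[[.5167+.028*np.cos(1.514)*k,.081+.028*np.sin(1.514)*k,z+.05] for k in(1,-1)]), 'bar ends top',proj(c,[[.5167+.022*np.cos(1.514)*k,.081+.022*np.sin(1.514)*k,z+.082] for k in(1,-1)]))
E
```

```text
[111  21  13   8  63] [0.5479 0.0879 0.075 ]
[12 48 13  7 59] [0.4863 0.075  0.075 ]
[0.51709939 0.08140855 0.075     ] -2.9353343413475335
white mark [[0.51954177 0.11348229 0.075     ]]
proj flange centre-front at TCP [[315.93664196 242.4841599 ]
 [316.3601864  362.35143203]] bar ends top [[315.74315307 291.25459974]
 [316.16916425 399.37053257]]
```

```bash
python3 -m pendant '[[0,0.008,-0.08,0,0,0,-1],[0,0,-0.1,0,0,0,-1],[0,0,-0.07,0,0,0,-1],[0,0,-0.04,0,0,0,-1],[0,0,-0.04,0,0,0,-1],[0,0,-0.03,0,0,0,-1],[0,0,0,0,0,0,-1]]'
```

```text
clock: 15.78
position: [0.5168, 0.0826, 0.1425]
eef_rot: [0.727, 0.687, -0.0, -0.0]
wrist_force: [0.6, 0.7, -1.0]
gripper_width: 0.0137
gripper_force: 30.0
```

```bash
python3 -m pendant '[[0,0,-0.03,0,0,0,-1],[0,0,-0.03,0,0,0,-1],[0,0,-0.03,0,0,0,-1],[0,0,0,0,0,0,-1]]'
python3 -m pendant '[[0,0,-0.03,0,0,0,-1],[0,0,-0.02,0,0,0,-1],[0,0,-0.017,0,0,0,-1],[0,0,0,0,0,0,-1],[0,0,0,0,0,0,-1]]'
```

```text
clock: 16.27
position: [0.5171, 0.0827, 0.1294]
eef_rot: [0.727, 0.687, 0.0, 0.0]
wrist_force: [-0.9, -0.2, 4.5]
gripper_width: 0.0141
gripper_force: 30.0
clock: 16.9
position: [0.5173, 0.0827, 0.1202]
eef_rot: [0.727, 0.687, 0.001, 0.001]
wrist_force: [-3.4, 0.8, 11.0]
gripper_width: 0.0138
gripper_force: 30.0
```

```bash
python3 -m pendant '[[-0.002,0,-0.01,0,0,0,-1],[0,0,0,0,0,0,-1],[0,0,0,0,0,0,-1]]'
```

```text
clock: 17.27
position: [0.5172, 0.0827, 0.119]
eef_rot: [0.727, 0.687, 0.001, 0.001]
wrist_force: [-2.9, 0.0, 12.4]
gripper_width: 0.014
gripper_force: 30.0
```

```bash
python3 -m pendant '[[0,0,0,0,0,-0.09,-1],[0,0,0,0,0,-0.11,-1],[0,0,0,0,0,-0.11,-1],[0,0,0,0,0,-0.11,-1],[0,0,0,0,0,-0.11,-1],[0,0,0,0,0,-0.11,-1],[0,0,0,0,0,-0.11,-1],[0,0,0,0,0,-0.083,-1],[0,0,0,0,0,-0.01,-1],[0,0,0,0,0,0,-1]]'
python3 -c "
from h import *
o=ctrl.get_obs();print(o['ft_torque'],o['q'].round(2))"
```

```text
clock: 18.52
position: [0.5179, 0.0825, 0.1193]
eef_rot: [0.995, 0.095, 0.002, 0.0]
wrist_force: [-0.4, -0.6, 12.3]
gripper_width: 0.0133
gripper_force: 30.0
[-0.15980291  0.27121602 -0.00702285] [-0.07  0.46  1.67 -0.    1.    1.32]
```

```bash
python3 -m pendant '[[0,0,0,0,0,-0.02,-1],[0,0,0,0,0,-0.02,-1],[0,0,0,0,0,0,-1]]'
python3 -c "
from h import *
o=ctrl.get_obs();print(o['ft_torque'],o['eef_rot'])"
```

```text
clock: 18.9
position: [0.5179, 0.0826, 0.1193]
eef_rot: [0.998, 0.064, 0.002, 0.0]
wrist_force: [0.1, 0.0, 12.6]
gripper_width: 0.0137
gripper_force: 30.0
[-0.0217914   0.30986406  0.12637436] [9.97972263e-01 6.36133576e-02 2.14543550e-03 3.17015099e-04]
```

```bash
python3 -m pendant '[[0,0,0,0,0,0.03,-1],[0,0,0.01,0,0,0,-1],[0,0,0.01,0,0,0,-1],[0,0,0.01,0,0,0,-1],[0,0,0,0,0,0,-1],[0,0,0,0,0,0,-1]]'
python3 -c "
from h import *
o=ctrl.get_obs();print(o['ft_torque'],o['eef_rot'])"
```

```text
clock: 19.65
position: [0.5178, 0.0826, 0.1235]
eef_rot: [0.996, 0.087, 0.002, 0.0]
wrist_force: [0.6, -0.1, 10.1]
gripper_width: 0.0137
gripper_force: 30.0
[ 0.04787835  0.08910725 -0.02790718] [9.96196136e-01 8.71155322e-02 2.01407689e-03 2.95047877e-04]
```

```bash
python3 -m pendant '[[0,0,0.008,0,0,0,-1],[0,0,0.008,0,0,0,-1],[0,0,0,0,0,0,-1],[0,0,0,0,0,0,-1]]'
```

```text
clock: 20.15
position: [0.5176, 0.0826, 0.1254]
eef_rot: [0.996, 0.087, 0.002, 0.0]
wrist_force: [2.2, -0.6, 7.0]
gripper_width: 0.0141
gripper_force: 30.0
```

```bash
python3 -m pendant '[[0,0,0.008,0,0,0,-1],[0,0,0,0,0,0,-1],[0,0,0,0,0,0.03,-1],[0,0,0,0,0,0,-1]]'
python3 -c "
from h import *
o=ctrl.get_obs();print(o['ft_torque'],o['eef_rot'])"
```

```text
clock: 20.65
position: [0.5175, 0.0824, 0.1256]
eef_rot: [0.994, 0.111, 0.001, 0.0]
wrist_force: [6.3, -0.4, -2.4]
gripper_width: 0.0135
gripper_force: 29.9
[-0.10529805 -0.82202845 -0.11059387] [9.93860615e-01 1.10633142e-01 1.14624565e-03 2.67205344e-04]
```

Pulling up is now resisted and so is turning back, so it is locked. Release and retreat.

```bash
python3 -m pendant '[[0,0,-0.006,0,0,-0.01,-1],[0,0,0,0,0,0,0],[0,0,0,0,0,0,0],[0,0,0,0,0,0,0],[0,0,0.1,0,0,0,0],[0,0,0.2,0,0,0,0],[0.1,0.03,0.3,0,0,0,0],[0.1,0.03,0.2,0,0,0,0],[0,0,0,0,0,0,0]]'
python3 look.py w7
python3 - <<'E'
from h import *
import pickle
im=cv2.imread('pics/w7.png');c=pickle.load(open('w7.pkl','rb'))
for z in (.035,.038,.041,.045):print(z,fit(c,im,'green',(.517,.0815),z,(200,150,440,405),s=80))
for n in('side','scene'):cv2.imwrite(f'pics/{n}1.png',ctrl.camera(n))
s=cv2.imread('pics/side1.png')[180:360,190:350]
a=np.hstack([cv2.resize(im,(400,300)),cv2.resize(s,(400,450),interpolation=cv2.INTER_CUBIC)[:300]*1]) if 0 else None
A=np.zeros((500,800,3),np.uint8);A[:300,:400]=cv2.resize(im,(400,300));A[:450,400:]=cv2.resize(s,(400,450));cv2.imwrite('pics/fin.png',A)
E
```

```text
clock: 21.78
position: [0.5477, 0.0918, 0.2475]
eef_rot: [0.995, 0.103, 0.002, 0.0]
wrist_force: [-0.4, 0.5, -1.0]
gripper_width: 0.0442
gripper_force: 0.0
21.775 [0.5477 0.0918 0.2475] tooly -1.3644 toolz [ 0.005 -0.    -1.   ] q [-0.04  0.38  1.42 -0.    1.33  1.32]
0.035 (array([0.51522348, 0.08033363, 0.19791724]), np.float64(101.51371011149557), np.float64(2824.086274509804))
0.038 (array([0.51619497, 0.08051487, 0.20106005]), np.float64(126.37237985390234), np.float64(2824.086274509804))
0.041 (array([0.51735403, 0.08088058, 0.19217062]), np.float64(156.75509419454056), np.float64(2824.086274509804))
0.045 (array([0.51882847, 0.0811644 , 0.19322088]), np.float64(205.55160322952707), np.float64(2824.086274509804))
```

View pics/fin.png

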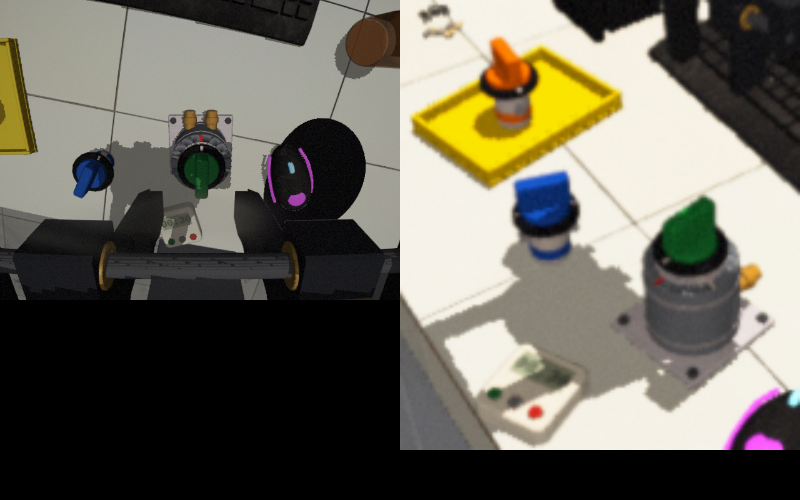

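Everything is in place. One numeric check remains: the height of green now against orange locked at the start, in the side view.

```bash
python3 - <<'E'
from h import *
for n in('side','scene'):
  for f,k in((f'{n}0','orange'),(f'{n}1','green')):
    im=cv2.imread(f'pics/{f}.png');m=mask(im,k,s=90,v=30)
    m[:240]=0;m[300:]=0;m[:,:280]=0;m[:,323:]=0
    ys,xs=np.nonzero(m);print(f,k,len(xs),xs.min(),xs.max(),ys.min(),ys.max(),xs.mean().round(1),ys.mean().round(1))
c=ctrl.get_calibration('side');print(proj(c,[(.517,.0814,.123),(.517,.0814,.117)]))
E
```

```text
side0 orange 512 294 317 257 285 306.3 272.5
side1 green 448 295 316 259 285 306.2 273.3
scene0 orange 298 297 316 256 278 307.0 268.0Traceback (most recent call last):
  File "<stdin>", line 6, in <module>
    return umr_minimum(a, axis, None, out, keepdims, initial, where)
ValueError: zero-size array to reduction operation minimum which has no identity
```

Same outline as the locked orange to within a pixel, and TCP height minus grip offset gives 41 mm. Handing in.

```bash
python3 -c "
from station import ctrl
print(ctrl.job_done())"
```

```text
the job is handed in; nothing more can be done
None
```

The spent orange cartridge stands upright in the tray and the fresh green one is locked in the housing at the red marks: it held against an upward pull and a turn back, and sits at about 41 mm; the job is handed in at about 22 s, with the reserve, bottle and timer left untouched.

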